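# Stand the tall reference standard on the scanner turntable

## Task

Take the taller reference standard, the one with the drum-shaped head, out of the storage block and stand it upright on the raised round pad of the turntable with its whole foot on the pad. It is top-heavy on a narrow foot: set it down gently rather than dropping it, and let go so carefully that it stays standing still by itself. Leave the short ball-headed standard where it is in the block.

Things in the scene. Friction and masses are not known exactly. Their poses are not given: they have to be found in the camera images.
- tall_standard: Plain steel reference standard, 120 mm tall, about 0.4 kg, standing upright: round foot 28 mm across and 6 mm thick, thin stem 14 mm across, drum-shaped (cylindrical) head 36 mm across from 86 to 120 mm above the underside of the foot. Top-heavy: centre of mass about 82 mm up. Origin: centre of the underside of the foot; z runs up along the stem. Starts in either of the two wells of the storage block. The head is a good place to grip.
- short_standard: Steel standard, 74 mm tall, same foot (28 mm) and stem, with a ball head 36 mm across. Stands in the other well and is to stay there. Origin: centre of the underside of its foot; z up.
- holder: Dark grey plastic storage block, fixed, 70 x 170 x 22 mm (x, y, z). Two round wells 32 mm across and 14 mm deep at 50 mm either side of its centre along its own y axis; the feet stand loosely on the well floors, 8 mm above the bench. Origin: centre of the underside.
- turntable: Fixed turntable of a scanner (it does not turn): round aluminium disc 130 mm across, its face 28 mm above the bench, on a dark foot. In the middle of the disc lies a raised round black rubber pad, 62 mm across and 4 mm thick, its level top 32 mm above the bench. Origin: centre of the underside, on the bench, so the pad's centre is 32 mm straight above it; z up.
There are look-alikes about, which are no part of the job. Leave any purple look-alike of the tall_standard alone.

How it is judged:
By the outcome, as a careful person would: the job done as asked, in the order asked, and still so for the second after the job is handed in, with the robot touching nothing.
It also fails if it takes over 45 s, if anything falls off the work surface, if the arm or the gripper's body presses on something with over 40 N, if the wrist force passes 120 N, or if a joint passes its speed limit or range.

## Robot

A 6-joint arm with a two-finger parallel gripper is mounted at the origin on a cart in front of the work surface, level with it; the furniture and walls round the work are solid. World frame = base frame: x ahead of the robot, y to its left, z up, the work surface at z = 0. Lengths are in mm, angles in rad, forces in N, time in s.
With the tool pointing down it reaches from about 400 to 825 mm from the base axis. Payload 7 kg.
Tool frame: the origin (TCP) lies midway between the tips of the shut fingers; the grasp point (between the pads) lies 19 mm behind it (manip.grip_point_offset is the distance from the TCP to the grasp point, in mm); z points along the fingers, y is the line along which they close (so a half turn about z gives the same grasp; the last joint's range is limited). The gripper opens to 85 mm and grips with 20 to 120 N. Pads are 22 mm wide; open, the fingers measure 114 mm over their backs; the gripper's body (76 mm by 85 mm) begins 54 mm behind the grasp point. The pads swing forward as they close: fully open they stand 13 mm farther back than shut.
Start: joints at [-0.998, 0.359, 0.012, 0, -1.224, -0.288], TCP at [189.625, -647.794, 231.302] pointing down, gripper open.
Joint ranges: [-3.07, 3.07], [-1.43, 2.12], [-1.02, 1.25], [-3.03, 1.67], [-3.05, -0], [-3.03, 3.03]. Speed limits (rad/s): [2.39, 2.39, 3.01, 3.14, 3.14, 3.14].

## Interface

Orientations are given as a unit quaternion [w, x, y, z].
In Python, from cell import manip, camera gives the robot as it stands.
- The arm moves only by the tool play_rows, never from a script. Its argument "targets" is a list of rows, each an object of numbers: "x", "y", "z": the shift along the world's x, y, z in m; "rx", "ry", "rz": the turn, a rotation vector about the world's x, y, z in degrees; "fingers": the opening, from -1 (shut) to 1 (fully open). A call has 1 to 20 rows; each row shifts and turns the commanded pose from where the row before left it; what a row does not reach is not made up. A row lasts 1/12 s, in which the tool goes at most 41.7 mm and 7.16 degrees, less where a joint would pass 70% of its speed; a pose out of reach is approached as far as the arm can. A call is refused whole if a number of a shift passes 0.0417 or a number of a turn 7.16, either way. A call with a gripper value outside its range is refused whole. The fingers move at their own pace and stop on an object; the grip force is fixed at half the most. Time passes only in rows, so rows that do not move let the fingers close. It gives the time, the measured TCP pose, the force, the opening and the grip force at its end, in the units of the state.
- manip.observe(): the state, without advancing time (a new reading comes with each control period).
- camera(name): name is "scene" or "side" or "wrist"; returns a dict with "img" (420x560x3 uint8, red, green, blue), "intrinsics" (3x3 intrinsics, pixels), "T" (4x4, takes a point from camera to world coordinates); the wrist camera has in their place "tool_from_camera" (4x4, takes a point from camera to tool coordinates, whose origin is the TCP and whose axes are the flange's). Camera axes: x right, y up, looking along -z (the intrinsics and any distortion apply to the point x, -y, -z); pixel columns grow to the right and rows downward; lengths in mm; the calibration is good to about 2 mm. A picture is of the moment at which its call begins: read the wrist's pose just before it. There is no depth.
- manip.finish_job(): hands the job in; it is judged then, once.
The state is a dict: "clock": time; "joint_positions": joint angles; "joint_vel": joint speeds; "joint_efforts": joint torques, N m; "eef_pos": TCP position; "tcp_rot": TCP orientation; "wrist_force": force on the tool from outside, world axes, zero at the start; "wrist_torque": the same for the moment, N m; "width": opening from 0.0 (shut) to 1.0 (fully open); "finger_force": force on a finger pad.
Only numpy, scipy, OpenCV 4.12 (cv2) and the standard library are available. Lean on these libraries where they do the work, as an engineer would, in place of code of your own. Each camera call takes 0.05 s, during which the arm holds its last target. There are 200 camera calls.

## Working session

There is one attempt and no reset: what is moved stays moved. The work goes in short steps, Python scripts to look and compute and a tool call to move; the robot and the scene stay as the last step left them, time stands still between calls to the robot, and variables do not carry over. Pictures are saved under pics/ and viewed, at most 10 in all, crops included, and the job is handed in when it is done.

Besides the shell and the picture viewer there is one more tool, called after ">>>" by a JSON object that holds its "fn" and its "kwargs". play_rows: Moves the arm, as the interface text tells. Its arguments: {"type":"object","properties":{"targets":{"type":"array"}},"required":["targets"]}

```bash
mkdir -p pics; cat > h.py <<'E'
import numpy as np, cv2, json
from cell import manip, camera
def shot(n,f):
    c=camera(n); cv2.imwrite(f,c["img"][:,:,::-1]); 
    d={k:np.array(v).tolist() for k,v in c.items() if k!="img"}; json.dump(d,open(f+".json","w")); return c
def px(f,u,v,z,T=None):
    d=json.load(open(f+".json")); K=np.array(d["intrinsics"]); T=np.array(d["T"]) if T is None else T
    r=np.linalg.inv(K)@[u,v,1]; r=T[:3,:3]@(r*[1,-1,-1]); o=T[:3,3]
    return o+r*(z-o[2])/r[2]
def proj(f,p,T=None):
    d=json.load(open(f+".json")); K=np.array(d["intrinsics"]); T=np.array(d["T"]) if T is None else T
    q=T[:3,:3].T@(np.array(p)-T[:3,3]); q=K@(q*[1,-1,-1]); return q[:2]/q[2]
E
python3 - <<'E'
from h import *
s=manip.observe(); print(s)
a=shot("scene","pics/scene.png");b=shot("side","pics/side.png")
print({k:v for k,v in a.items() if k!="img"})
print({k:v for k,v in b.items() if k!="img"})
E
```

```text
{'clock': 0.0, 'joint_positions': array([-9.97894795e-01,  3.59417841e-01,  1.10565185e-02, -3.29364418e-04,
       -1.22411261e+00, -2.88098487e-01]), 'joint_vel': array([ 1.60019145e-03,  3.87469468e-04,  8.02487624e-05,  4.86341010e-04,
        5.58631034e-04, -1.29509079e-03]), 'joint_efforts': array([-1.94778797e-03, -5.83322775e+01,  2.93415499e+01,  6.93658635e+00,
       -6.00011990e-03, -4.12793725e-06]), 'eef_pos': array([ 189.4829697 , -647.35408005,  230.34639745]), 'tcp_rot': array([-2.09344571e-04, -1.41865166e-01,  9.89885623e-01,  8.26886922e-04]), 'wrist_force': array([ 0.55310972, -0.96257745, -0.96246453]), 'wrist_torque': array([-0.0189233 ,  0.04251237, -0.00860256]), 'finger_force': 0.0, 'width': 1.00054706000259}
{'intrinsics': array([[412.49757509,   0.        , 276.19239747],
       [  0.        , 412.49757509, 205.51710684],
       [  0.        ,   0.        ,   1.        ]]), 'T': array([[ 9.03191314e-01,  2.11002804e-01, -3.73795755e-01,
         2.01159374e+02],
       [-4.29145653e-01,  4.25806028e-01, -7.96569667e-01,
        -6.54484831e+02],
       [-8.91394725e-03,  8.79867628e-01,  4.75135242e-01,
         4.68006672e+02],
       [ 0.00000000e+00,  0.00000000e+00,  0.00000000e+00,
         1.00000000e+00]])}
{'intrinsics': array([[453.84257524,   0.        , 277.36056225],
       [  0.        , 453.84257524, 207.83908757],
       [  0.        ,   0.        ,   1.        ]]), 'T': array([[ 9.86113740e-01,  4.84982490e-02, -1.58832026e-01,
         3.75647201e+02],
       [-1.65348380e-01,  3.75868776e-01, -9.11801829e-01,
        -8.55182825e+02],
       [ 1.54792072e-02,  9.25402930e-01,  3.78668472e-01,
         4.29122675e+02],
       [ 0.00000000e+00,  0.00000000e+00,  0.00000000e+00,
         1.00000000e+00]])}
```

View pics/scene.png

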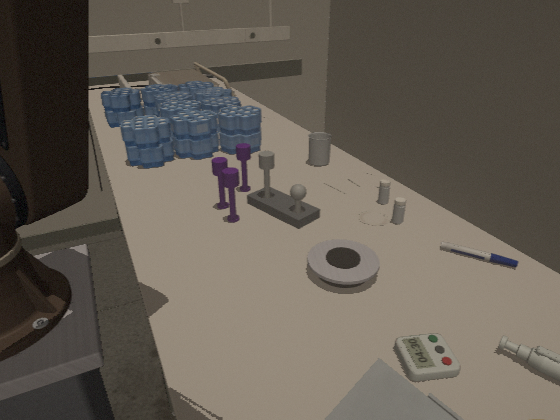

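View pics/side.png

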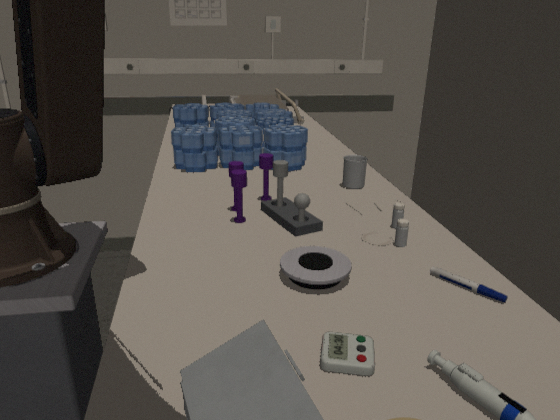

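The steel-grey drum-head in the block (scene 267,160; side 280,169) fits. The three purple drum-heads (scene 243,152; 220,167; 230,178) stand outside the block and are look-alikes, and the ball-head is at (298,191). I'll confirm this in an enlarged crop.

```bash
python3 - <<'E'
from h import *
a=cv2.imread("pics/scene.png")[135:295,200:400]; b=cv2.imread("pics/side.png")[140:300,220:370]
cv2.imwrite("pics/crop.png",np.hstack([cv2.resize(x,None,fx=k,fy=k,interpolation=cv2.INTER_CUBIC) for x,k in((cv2.copyMakeBorder(a,0,0,0,0,0),2.25),(b,2.25))]))
for n,d in(("pics/scene.png",dict(pad=(343,258,32),head=(266.5,153.5,128))),("pics/side.png",dict(pad=(315.5,262,32),head=(280.5,163,128)))):
    for k,v in d.items(): print(n,k,px(n,*v).round(1))
E
```

```text
pics/scene.png pad [ 566.6 -156.    32. ]
pics/scene.png head [555.4 149.2 128. ]
pics/side.png pad [ 567.7 -160.7   32. ]
pics/side.png head [554.4 138.8 128. ]
```

View pics/crop.png

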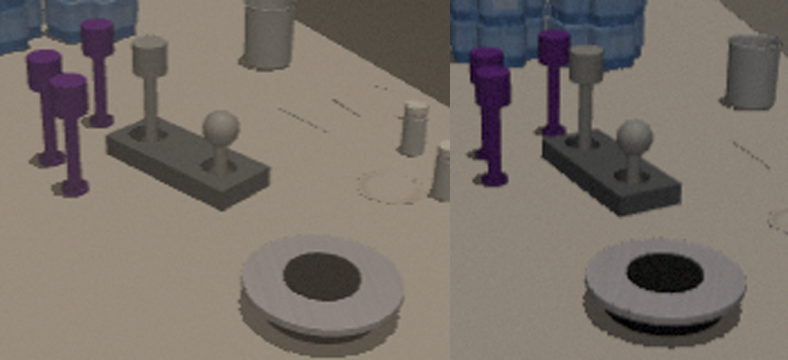

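The crop shows the tall grey drum-head in the far well, its head top at scene (266.7,154) and side (280.4,162.5). The ball-head is in the near well, the purple ones are to the left, and the pad centre is at scene (343,257.7) and side (315.6,261). Next I'll check clearances around the head.

```bash
python3 - <<'E'
from h import *
for n,d in(("pics/scene.png",dict(p1=(243.5,146,120),p2=(220,160.5,120),p3=(230.5,171.5,120),ball=(298,192,64),f3=(232.5,219,3),f1=(244.5,189,3))),("pics/side.png",dict(p1=(266,155,120),p2=(236,163,120),p3=(239,172,120),ball=(302,201,64),f1=(266,199,3),f3=(239.5,219,3)))):
    for k,v in d.items(): print(n,k,px(n,*v).round(1))
from scipy.spatial.transform import Rotation as R
s=manip.observe(); print(R.from_quat(s["tcp_rot"],scalar_first=True).as_matrix().round(3))
c=shot("wrist","pics/w0.png"); print(c["tool_from_camera"],manip.grip_point_offset)
E
```

```text
pics/scene.png p1 [534.3 238.9 120. ]
pics/scene.png p2 [453.3 175.7 120. ]
pics/scene.png p3 [453.5 107.4 120. ]
pics/scene.png ball [588.6  57.9  64. ]
pics/scene.png f3 [451.9 111.1   3. ]
pics/scene.png f1 [532.4 241.8   3. ]
pics/side.png p1 [534.9 238.3 120. ]
pics/side.png p2 [454.6 177.2 120. ]
pics/side.png p3 [455.5 107.2 120. ]
pics/side.png ball [589.5  56.4  64. ]
pics/side.png f1 [535.1 234.5   3. ]
pics/side.png f3 [455.4 114.4   3. ]
[[-0.96  -0.281 -0.001]
 [-0.281  0.96   0.001]
 [ 0.     0.001 -1.   ]]
[[ 9.34880482e-04  9.64191637e-01  2.65204850e-01  6.71689548e+01]
 [ 9.99999276e-01 -7.00345013e-04 -9.78914976e-04 -5.78029778e-02]
 [-7.58126739e-04  2.65205573e-01 -9.64191594e-01 -1.42121201e+02]
 [ 0.00000000e+00  0.00000000e+00  0.00000000e+00  1.00000000e+00]] 18.700000000000003
```

>>> {"fn": "play_rows", "kwargs": {"targets": [{"x": 0.008, "y": 0.018, "rz": 1.5, "fingers": 1}, {"x": 0.0165, "y": 0.036, "rz": 1.5}, {"x": 0.0165, "y": 0.036, "rz": 1.5}, {"x": 0.0165, "y": 0.036, "rz": 1.5}, {"x": 0.0165, "y": 0.036, "rz": 1.5}, {"x": 0.0165, "y": 0.036, "rz": 1.5}, {"x": 0.0165, "y": 0.036, "rz": 1.5}, {"x": 0.0165, "y": 0.036, "rz": 1.5}, {"x": 0.0165, "y": 0.036, "rz": 1.5}, {"x": 0.0165, "y": 0.036, "rz": 1.5}, {"x": 0.0165, "y": 0.036, "rz": 1.5}, {"x": 0.0165, "y": 0.036, "rz": 1.5}, {"x": 0.0165, "y": 0.036, "rz": 1.5}, {"x": 0.0165, "y": 0.036, "rz": 1.5}, {"x": 0.0165, "y": 0.036, "rz": 1.5}, {"x": 0.0165, "y": 0.036, "rz": 1.5}, {"x": 0.0165, "y": 0.036, "rz": 1.5}, {"x": 0.0165, "y": 0.036, "rz": 1.5}, {"x": 0.0165, "y": 0.036, "rz": 1.5}, {"x": 0.0165, "y": 0.036, "rz": 1.5}]}}

```text
validation failed for argument at $.ta...
```

>>> {"fn": "play_rows", "kwargs": {"targets": [{"x": 0.008, "y": 0.018, "z": 0, "rx": 0, "ry": 0, "rz": 1.5, "fingers": 1}, {"x": 0.0165, "y": 0.036, "z": 0, "rx": 0, "ry": 0, "rz": 1.5, "fingers": 1}, {"x": 0.0165, "y": 0.036, "z": 0, "rx": 0, "ry": 0, "rz": 1.5, "fingers": 1}, {"x": 0.0165, "y": 0.036, "z": 0, "rx": 0, "ry": 0, "rz": 1.5, "fingers": 1}, {"x": 0.0165, "y": 0.036, "z": 0, "rx": 0, "ry": 0, "rz": 1.5, "fingers": 1}, {"x": 0.0165, "y": 0.036, "z": 0, "rx": 0, "ry": 0, "rz": 1.5, "fingers": 1}, {"x": 0.0165, "y": 0.036, "z": 0, "rx": 0, "ry": 0, "rz": 1.5, "fingers": 1}, {"x": 0.0165, "y": 0.036, "z": 0, "rx": 0, "ry": 0, "rz": 1.5, "fingers": 1}, {"x": 0.0165, "y": 0.036, "z": 0, "rx": 0, "ry": 0, "rz": 1.5, "fingers": 1}, {"x": 0.0165, "y": 0.036, "z": 0, "rx": 0, "ry": 0, "rz": 1.5, "fingers": 1}, {"x": 0.0165, "y": 0.036, "z": 0, "rx": 0, "ry": 0, "rz": 1.5, "fingers": 1}, {"x": 0.0165, "y": 0.036, "z": 0, "rx": 0, "ry": 0, "rz": 1.5, "fingers": 1}, {"x": 0.0165, "y": 0.036, "z": 0, "rx": 0, "ry": 0, "rz": 1.5, "fingers": 1}, {"x": 0.0165, "y": 0.036, "z": 0, "rx": 0, "ry": 0, "rz": 1.5, "fingers": 1}, {"x": 0.0165, "y": 0.036, "z": 0, "rx": 0, "ry": 0, "rz": 1.5, "fingers": 1}, {"x": 0.0165, "y": 0.036, "z": 0, "rx": 0, "ry": 0, "rz": 1.5, "fingers": 1}, {"x": 0.0165, "y": 0.036, "z": 0, "rx": 0, "ry": 0, "rz": 1.5, "fingers": 1}, {"x": 0.0165, "y": 0.036, "z": 0, "rx": 0, "ry": 0, "rz": 1.5, "fingers": 1}, {"x": 0.0165, "y": 0.036, "z": 0, "rx": 0, "ry": 0, "rz": 1.5, "fingers": 1}, {"x": 0.0165, "y": 0.036, "z": 0, "rx": 0, "ry": 0, "rz": 1.5, "fingers": 1}]}}

```text
clock: 1.82
eef_pos: [511.3, 56.3, 231.4]
tcp_rot: [0.0, -0.394, 0.919, 0.0]
wrist_force: [-0.1, -0.3, -0.3]
width: 1.001
finger_force: 0.0
```

```bash
cat >> h.py <<'E'
def wrist(f):
    from scipy.spatial.transform import Rotation as R
    s=manip.observe(); c=shot("wrist",f)
    T=np.eye(4); T[:3,:3]=R.from_quat(s["tcp_rot"],scalar_first=True).as_matrix(); T[:3,3]=s["eef_pos"]
    T=T@np.array(c["tool_from_camera"]); np.save(f+".npy",T); print("tcp",s["eef_pos"].round(1),"wf",s["wrist_force"].round(1)); return T
E
python3 - <<'E'
from h import *
f="pics/w1.png"; T=wrist(f); print(proj(f,[555,146,128],T))
E
```

```text
tcp [511.3  56.3 231.4] wf [-0.1 -0.3 -0.3]
[316.07733979 322.54221457]
```

View pics/w1.png

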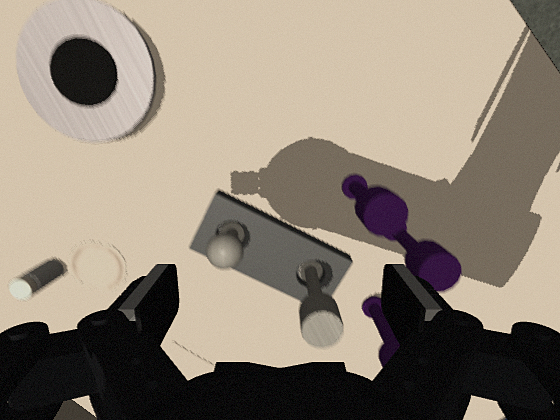

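The wrist view shows the grey drum head top centred near (322,328) in the block's well at (314,273). The pad centre is at (84,71), with the purple ones to the right.

```bash
python3 - <<'E'
from h import *
f="pics/w1.png"; T=np.load(f+".npy")
for n,v in dict(head=(322,328,128),well=(313.5,273,22),pad=(84,71,32),ball=(225,250,64)).items(): print(n,px(f,*v,T).round(1))
# refine pad by image: dark ellipse
import cv2
for f,w in(("pics/w1.png",(30,20,140,125)),("pics/scene.png",(320,240,370,276)),("pics/side.png",(292,246,340,280))):
    g=cv2.imread(f,0)[w[1]:w[3],w[0]:w[2]]; _,m=cv2.threshold(g,0,255,cv2.THRESH_BINARY_INV+cv2.THRESH_OTSU)
    n,l,st,ce=cv2.connectedComponentsWithStats(m); h=l.shape; k=l[h[0]//2,h[1]//2]
    p=ce[k]+[w[0],w[1]]; print(f,st[k],p,px(f,*p,32,T if 'w1' in f else None).round(1))
f="pics/w1.png"; im=cv2.imread(f)[290:360,290:355]; cv2.imwrite("pics/c1.png",cv2.resize(im,None,fx=8,fy=8,interpolation=cv2.INTER_CUBIC))
E
```

```text
head [554.9 153.2 128. ]
well [553.5 156.4  22. ]
pad [ 568.4 -148.5   32. ]
ball [589.   61.1  64. ]
pics/w1.png [  20   17   68   70 3628] [83.30347299 71.14167585] [ 569.  -148.9   32. ]
pics/scene.png [  6   7  35  22 589] [342.72325976 257.55008489] [ 566.9 -154.6   32. ]
pics/side.png [  6   7  35  17 478] [315.35564854 260.9665272 ] [ 568.4 -157.    32. ]
```

View pics/c1.png

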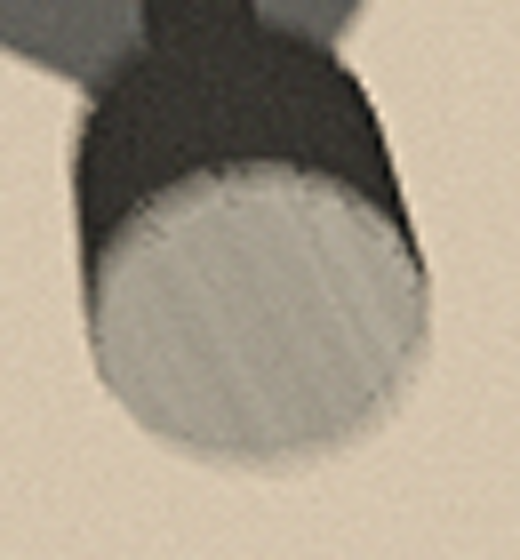

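The crop confirms the grey drum head, with its top face at (322.7,328.8), about (555,153). I'm moving above it for a closer look.

>>> {"fn": "play_rows", "kwargs": {"targets": [{"x": 0.011, "y": 0.024, "z": 0, "rx": 0, "ry": 0, "rz": 0, "fingers": 1}, {"x": 0.011, "y": 0.024, "z": -0.02, "rx": 0, "ry": 0, "rz": 0, "fingers": 1}, {"x": 0.011, "y": 0.024, "z": -0.02, "rx": 0, "ry": 0, "rz": 0, "fingers": 1}, {"x": 0.011, "y": 0.023, "z": -0.02, "rx": 0, "ry": 0, "rz": 0, "fingers": 1}, {"x": 0, "y": 0, "z": 0, "rx": 0, "ry": 0, "rz": 0, "fingers": 1}, {"x": 0, "y": 0, "z": 0, "rx": 0, "ry": 0, "rz": 0, "fingers": 1}]}}

```text
clock: 2.37
eef_pos: [554.5, 149.7, 169.3]
tcp_rot: [-0.002, -0.394, 0.919, -0.0]
wrist_force: [-0.2, 0.2, 1.0]
width: 0.999
finger_force: 0.0
```

```bash
python3 - <<'E'
from h import *
f="pics/w2.png"; T=wrist(f); print(proj(f,[555,151,128],T))
im=cv2.imread(f)[220:420,160:430]; cv2.imwrite("pics/c2.png",cv2.resize(im,None,fx=2.9,fy=2.9))
E
```

```text
tcp [554.5 149.7 169.3] wf [-0.2  0.2  1. ]
[280.16666252 241.86973897]
```

View pics/c2.png

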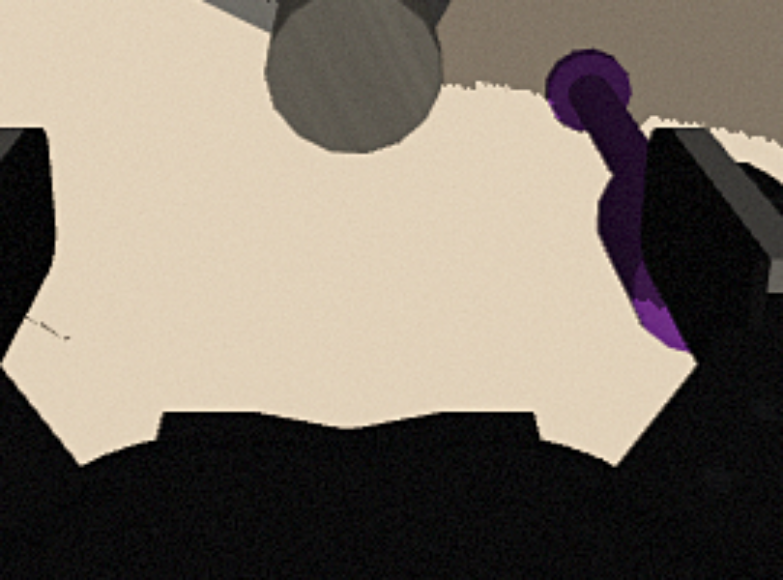

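The head is centred at wrist pixel (282,242), so about (554,152). That is within 2 mm of the TCP axis and the fingers clear everything. Descending and gripping.

>>> {"fn": "play_rows", "kwargs": {"targets": [{"x": 0, "y": 0.002, "z": -0.02, "rx": 0, "ry": 0, "rz": 0, "fingers": 1}, {"x": 0, "y": 0, "z": -0.025, "rx": 0, "ry": 0, "rz": 0, "fingers": 1}, {"x": 0, "y": 0, "z": -0.02, "rx": 0, "ry": 0, "rz": 0, "fingers": 1}, {"x": 0, "y": 0, "z": -0.015, "rx": 0, "ry": 0, "rz": 0, "fingers": 1}, {"x": 0, "y": 0, "z": 0, "rx": 0, "ry": 0, "rz": 0, "fingers": 1}, {"x": 0, "y": 0, "z": 0, "rx": 0, "ry": 0, "rz": 0, "fingers": 0.4}, {"x": 0, "y": 0, "z": 0, "rx": 0, "ry": 0, "rz": 0, "fingers": 0.1}, {"x": 0, "y": 0, "z": 0, "rx": 0, "ry": 0, "rz": 0, "fingers": -0.1}, {"x": 0, "y": 0, "z": 0, "rx": 0, "ry": 0, "rz": 0, "fingers": -0.2}, {"x": 0, "y": 0, "z": 0, "rx": 0, "ry": 0, "rz": 0, "fingers": -0.3}, {"x": 0, "y": 0, "z": 0, "rx": 0, "ry": 0, "rz": 0, "fingers": -0.4}, {"x": 0, "y": 0, "z": 0, "rx": 0, "ry": 0, "rz": 0, "fingers": -1}, {"x": 0, "y": 0, "z": 0, "rx": 0, "ry": 0, "rz": 0, "fingers": -1}, {"x": 0, "y": 0, "z": 0, "rx": 0, "ry": 0, "rz": 0, "fingers": -1}]}}

```text
clock: 3.58
eef_pos: [555.8, 151.7, 92.9]
tcp_rot: [0.001, -0.394, 0.919, 0.0]
wrist_force: [-1.8, 0.4, 5.7]
width: 0.405
finger_force: 59.3
```

>>> {"fn": "play_rows", "kwargs": {"targets": [{"x": 0, "y": 0, "z": 0.005, "rx": 0, "ry": 0, "rz": 0, "fingers": -1}, {"x": 0, "y": 0, "z": 0.01, "rx": 0, "ry": 0, "rz": 0, "fingers": -1}, {"x": 0, "y": 0, "z": 0.02, "rx": 0, "ry": 0, "rz": 0, "fingers": -1}, {"x": 0, "y": 0, "z": 0.025, "rx": 0, "ry": 0, "rz": 0, "fingers": -1}, {"x": 0, "y": 0, "z": 0.025, "rx": 0, "ry": 0, "rz": 0, "fingers": -1}, {"x": 0, "y": 0, "z": 0.015, "rx": 0, "ry": 0, "rz": 0, "fingers": -1}, {"x": 0, "y": 0, "z": 0, "rx": 0, "ry": 0, "rz": 0, "fingers": -1}, {"x": 0, "y": 0, "z": 0, "rx": 0, "ry": 0, "rz": 0, "fingers": -1}]}}

```text
clock: 4.25
eef_pos: [555.1, 151.4, 192.1]
tcp_rot: [0.001, -0.393, 0.919, 0.0]
wrist_force: [-0.0, -0.0, -5.3]
width: 0.409
finger_force: 60.5
```

```bash
python3 - <<'E'
from h import *
s=manip.observe(); print(s["eef_pos"],s["wrist_force"],s["wrist_torque"],s["tcp_rot"])
a=shot("scene","pics/s2.png")["img"][:,:,::-1][60:280,180:400];b=shot("side","pics/d2.png")["img"][:,:,::-1][60:280,190:370]
cv2.imwrite("pics/c3.png",cv2.resize(np.hstack([a,b]),None,fx=2,fy=2,interpolation=cv2.INTER_CUBIC))
E
```

```text
[555.07887636 151.37549135 192.11972612] [-0.03284129 -0.04537588 -5.25170029] [-0.05386243  0.03714284 -0.02631562] [ 8.04710547e-04 -3.93138217e-01  9.19478941e-01  4.15519007e-04]
```

View pics/c3.png

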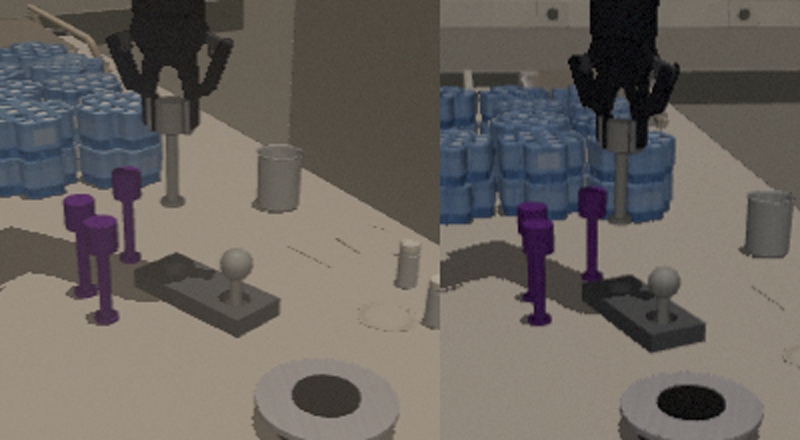

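The tall standard is held upright, foot clear at crop (172,200); the ball-head is still in the block, and the purple ones are untouched. Moving over the pad.

>>> {"fn": "play_rows", "kwargs": {"targets": [{"x": 0.001, "y": -0.01, "z": 0, "rx": 0, "ry": 0, "rz": 0, "fingers": -1}, {"x": 0.001, "y": -0.02, "z": 0, "rx": 0, "ry": 0, "rz": 0, "fingers": -1}, {"x": 0.001, "y": -0.032, "z": 0, "rx": 0, "ry": 0, "rz": 0, "fingers": -1}, {"x": 0.001, "y": -0.032, "z": 0, "rx": 0, "ry": 0, "rz": 0, "fingers": -1}, {"x": 0.001, "y": -0.032, "z": 0, "rx": 0, "ry": 0, "rz": 0, "fingers": -1}, {"x": 0.001, "y": -0.032, "z": 0, "rx": 0, "ry": 0, "rz": 0, "fingers": -1}, {"x": 0.001, "y": -0.032, "z": 0, "rx": 0, "ry": 0, "rz": 0, "fingers": -1}, {"x": 0.001, "y": -0.032, "z": 0, "rx": 0, "ry": 0, "rz": 0, "fingers": -1}, {"x": 0.001, "y": -0.032, "z": 0, "rx": 0, "ry": 0, "rz": 0, "fingers": -1}, {"x": 0.001, "y": -0.03, "z": 0, "rx": 0, "ry": 0, "rz": 0, "fingers": -1}, {"x": 0.001, "y": -0.014, "z": -0.01, "rx": 0, "ry": 0, "rz": 0, "fingers": -1}, {"x": 0.001, "y": -0.006, "z": -0.02, "rx": 0, "ry": 0, "rz": 0, "fingers": -1}, {"x": 0, "y": 0, "z": -0.02, "rx": 0, "ry": 0, "rz": 0, "fingers": -1}, {"x": 0, "y": 0, "z": -0.01, "rx": 0, "ry": 0, "rz": 0, "fingers": -1}, {"x": 0, "y": 0, "z": 0, "rx": 0, "ry": 0, "rz": 0, "fingers": -1}, {"x": 0, "y": 0, "z": 0, "rx": 0, "ry": 0, "rz": 0, "fingers": -1}]}}

```text
clock: 5.68
eef_pos: [566.6, -152.9, 130.6]
tcp_rot: [-0.001, -0.393, 0.919, 0.0]
wrist_force: [0.1, -0.0, -2.9]
width: 0.408
finger_force: 60.7
```

```bash
python3 - <<'E'
from h import *
s=manip.observe(); print(s["eef_pos"],s["wrist_force"],s["tcp_rot"])
a=shot("scene","pics/s3.png")["img"][:,:,::-1][120:310,270:410];b=shot("side","pics/d3.png")["img"][:,:,::-1][120:310,245:385]
cv2.imwrite("pics/c4.png",cv2.resize(np.hstack([a,b]),None,fx=2.8,fy=2.8,interpolation=cv2.INTER_CUBIC))
x,y,z=s["eef_pos"]; zf=z-92.9+8
for f in("pics/s3.png","pics/d3.png"): print(f,"foot expected",proj(f,[x,y,zf]))
E
```

```text
[ 566.61765969 -152.91972128  130.60021168] [ 0.10925514 -0.04784002 -2.94279169] [-1.15251236e-03 -3.93419066e-01  9.19358498e-01  2.50964087e-04]
pics/s3.png foot expected [342.59069554 250.80484095]
pics/d3.png foot expected [314.22296707 253.23172494]
```

View pics/c4.png

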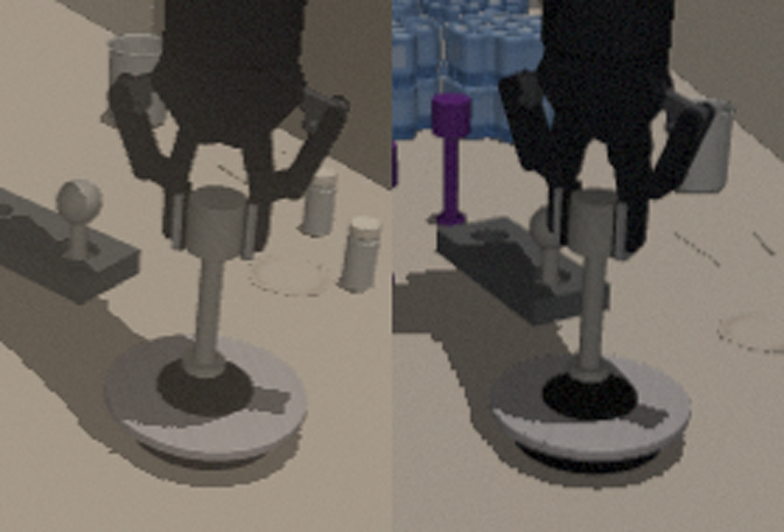

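The foot shows at scene (343,251) and side (316,254), as predicted, over the pad centre with about 14 mm left to go. Lowering gently.

>>> {"fn": "play_rows", "kwargs": {"targets": [{"x": 0.0005, "y": -0.001, "z": -0.003, "rx": 0, "ry": 0, "rz": 0, "fingers": -1}, {"x": 0.0005, "y": -0.001, "z": -0.004, "rx": 0, "ry": 0, "rz": 0, "fingers": -1}, {"x": 0, "y": 0, "z": -0.002, "rx": 0, "ry": 0, "rz": 0, "fingers": -1}, {"x": 0, "y": 0, "z": -0.001, "rx": 0, "ry": 0, "rz": 0, "fingers": -1}, {"x": 0, "y": 0, "z": 0, "rx": 0, "ry": 0, "rz": 0, "fingers": -1}, {"x": 0, "y": 0, "z": 0, "rx": 0, "ry": 0, "rz": 0, "fingers": -1}]}}

```text
clock: 6.28
eef_pos: [568.1, -154.8, 121.3]
tcp_rot: [-0.0, -0.393, 0.919, -0.0]
wrist_force: [-1.1, -0.6, -4.0]
width: 0.407
finger_force: 60.7
```

>>> {"fn": "play_rows", "kwargs": {"targets": [{"x": 0, "y": 0, "z": -0.001, "rx": 0, "ry": 0, "rz": 0, "fingers": -1}, {"x": 0, "y": 0, "z": -0.001, "rx": 0, "ry": 0, "rz": 0, "fingers": -1}, {"x": 0, "y": 0, "z": 0, "rx": 0, "ry": 0, "rz": 0, "fingers": -1}, {"x": 0, "y": 0, "z": 0, "rx": 0, "ry": 0, "rz": 0, "fingers": -1}]}}

```text
clock: 6.62
eef_pos: [568.1, -154.8, 119.2]
tcp_rot: [-0.0, -0.393, 0.919, 0.0]
wrist_force: [0.8, 0.7, -4.3]
width: 0.409
finger_force: 60.7
```

>>> {"fn": "play_rows", "kwargs": {"targets": [{"x": 0, "y": 0, "z": -0.001, "rx": 0, "ry": 0, "rz": 0, "fingers": -1}, {"x": 0, "y": 0, "z": 0, "rx": 0, "ry": 0, "rz": 0, "fingers": -1}, {"x": 0, "y": 0, "z": 0, "rx": 0, "ry": 0, "rz": 0, "fingers": -1}]}}

```text
clock: 6.87
eef_pos: [568.1, -154.8, 118.2]
tcp_rot: [-0.0, -0.393, 0.919, 0.0]
wrist_force: [-0.1, -0.3, -3.4]
width: 0.408
finger_force: 60.7
```

>>> {"fn": "play_rows", "kwargs": {"targets": [{"x": 0, "y": 0, "z": -0.0005, "rx": 0, "ry": 0, "rz": 0, "fingers": -1}, {"x": 0, "y": 0, "z": 0, "rx": 0, "ry": 0, "rz": 0, "fingers": -1}, {"x": 0, "y": 0, "z": 0, "rx": 0, "ry": 0, "rz": 0, "fingers": -1}]}}

```text
clock: 7.12
eef_pos: [568.1, -154.8, 117.8]
tcp_rot: [-0.0, -0.393, 0.919, 0.0]
wrist_force: [-0.3, -0.2, -3.8]
width: 0.406
finger_force: 60.7
```

>>> {"fn": "play_rows", "kwargs": {"targets": [{"x": 0, "y": 0, "z": -0.0005, "rx": 0, "ry": 0, "rz": 0, "fingers": -1}, {"x": 0, "y": 0, "z": 0, "rx": 0, "ry": 0, "rz": 0, "fingers": -1}, {"x": 0, "y": 0, "z": 0, "rx": 0, "ry": 0, "rz": 0, "fingers": -1}]}}

```text
clock: 7.37
eef_pos: [568.1, -154.8, 117.3]
tcp_rot: [-0.0, -0.393, 0.919, 0.0]
wrist_force: [-0.9, 0.7, -3.1]
width: 0.407
finger_force: 60.7
```

>>> {"fn": "play_rows", "kwargs": {"targets": [{"x": 0, "y": 0, "z": -0.0005, "rx": 0, "ry": 0, "rz": 0, "fingers": -1}, {"x": 0, "y": 0, "z": 0, "rx": 0, "ry": 0, "rz": 0, "fingers": -1}, {"x": 0, "y": 0, "z": 0, "rx": 0, "ry": 0, "rz": 0, "fingers": -1}]}}

```text
clock: 7.62
eef_pos: [568.2, -154.8, 117.0]
tcp_rot: [0.0, -0.393, 0.919, -0.0]
wrist_force: [-0.1, 0.2, -1.8]
width: 0.409
finger_force: 61.1
```

>>> {"fn": "play_rows", "kwargs": {"targets": [{"x": 0, "y": 0, "z": -0.0005, "rx": 0, "ry": 0, "rz": 0, "fingers": -1}, {"x": 0, "y": 0, "z": 0, "rx": 0, "ry": 0, "rz": 0, "fingers": -1}, {"x": 0, "y": 0, "z": 0, "rx": 0, "ry": 0, "rz": 0, "fingers": -1}]}}

```text
clock: 7.87
eef_pos: [568.3, -154.8, 116.9]
tcp_rot: [0.0, -0.393, 0.919, -0.0]
wrist_force: [-2.7, 1.9, 5.4]
width: 0.405
finger_force: 61.6
```

>>> {"fn": "play_rows", "kwargs": {"targets": [{"x": 0, "y": 0, "z": -0.0005, "rx": 0, "ry": 0, "rz": 0, "fingers": -1}, {"x": 0, "y": 0, "z": 0, "rx": 0, "ry": 0, "rz": 0, "fingers": -1}, {"x": 0, "y": 0, "z": 0, "rx": 0, "ry": 0, "rz": 0, "fingers": -1}]}}

```text
clock: 8.12
eef_pos: [568.4, -154.8, 116.9]
tcp_rot: [0.0, -0.393, 0.919, -0.0]
wrist_force: [-3.1, 2.5, 9.3]
width: 0.406
finger_force: 62.3
```

>>> {"fn": "play_rows", "kwargs": {"targets": [{"x": 0, "y": 0, "z": 0.0005, "rx": 0, "ry": 0, "rz": 0, "fingers": -1}, {"x": 0, "y": 0, "z": 0, "rx": 0, "ry": 0, "rz": 0, "fingers": -1}, {"x": 0, "y": 0, "z": 0, "rx": 0, "ry": 0, "rz": 0, "fingers": -0.25}, {"x": 0, "y": 0, "z": 0, "rx": 0, "ry": 0, "rz": 0, "fingers": -0.2}, {"x": 0, "y": 0, "z": 0, "rx": 0, "ry": 0, "rz": 0, "fingers": -0.2}, {"x": 0, "y": 0, "z": 0, "rx": 0, "ry": 0, "rz": 0, "fingers": -0.2}]}}

```text
clock: 8.62
eef_pos: [568.4, -154.8, 116.9]
tcp_rot: [0.0, -0.393, 0.919, -0.0]
wrist_force: [-2.2, 2.0, 7.1]
width: 0.406
finger_force: 61.4
```

>>> {"fn": "play_rows", "kwargs": {"targets": [{"x": 0, "y": 0, "z": 0, "rx": 0, "ry": 0, "rz": 0, "fingers": -0.18}, {"x": 0, "y": 0, "z": 0, "rx": 0, "ry": 0, "rz": 0, "fingers": -0.17}, {"x": 0, "y": 0, "z": 0, "rx": 0, "ry": 0, "rz": 0, "fingers": -0.16}, {"x": 0, "y": 0, "z": 0, "rx": 0, "ry": 0, "rz": 0, "fingers": -0.15}, {"x": 0, "y": 0, "z": 0, "rx": 0, "ry": 0, "rz": 0, "fingers": -0.15}, {"x": 0, "y": 0, "z": 0, "rx": 0, "ry": 0, "rz": 0, "fingers": -0.15}]}}

```text
clock: 9.12
eef_pos: [568.1, -154.8, 116.0]
tcp_rot: [-0.0, -0.393, 0.919, 0.0]
wrist_force: [-1.1, 0.5, -0.1]
width: 0.426
finger_force: 0.3
```

```bash
python3 - <<'E'
from h import *
s=manip.observe(); print(s["eef_pos"],s["wrist_force"],s["wrist_torque"],s["width"])
a=shot("scene","pics/s4.png")["img"][:,:,::-1][160:300,280:400];b=shot("side","pics/d4.png")["img"][:,:,::-1][160:300,255:375]
cv2.imwrite("pics/c5.png",cv2.resize(np.hstack([a,b]),None,fx=3.3,fy=3.3,interpolation=cv2.INTER_CUBIC))
for f in("pics/s4.png","pics/d4.png"): print([proj(f,[568.4,-154.8,z]).round(1).tolist() for z in(32,118,152)])
E
```

```text
[ 568.14991073 -154.77674968  116.01871945] [-1.08113058  0.48472454 -0.11583178] [ 0.11070001  0.1215023  -0.0341444 ] 0.4260023403402221
[[343.5, 257.4], [347.0, 215.9], [348.4, 198.2]]
[[315.1, 260.4], [317.4, 216.7], [318.4, 198.4]]
```

View pics/c5.png

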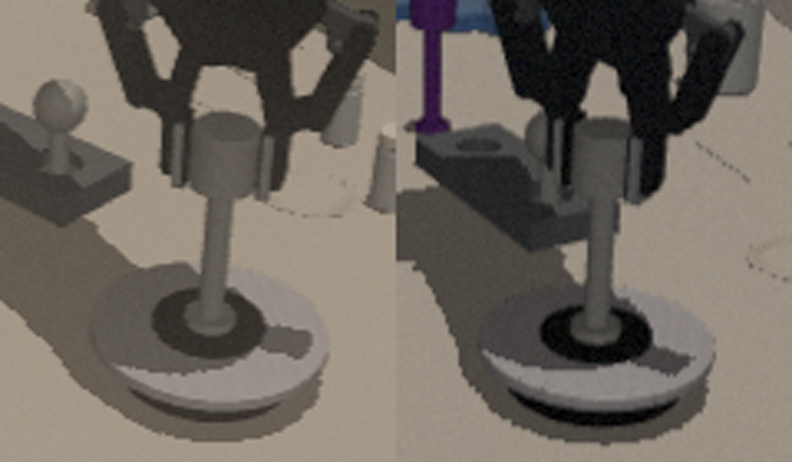

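The standard stands upright: foot at scene (344,257.6) centred on the pad, head at (349,197), matching the projection of a vertical. I'll open slowly the rest of the way.

>>> {"fn": "play_rows", "kwargs": {"targets": [{"x": 0, "y": 0, "z": 0, "rx": 0, "ry": 0, "rz": 0, "fingers": -0.12}, {"x": 0, "y": 0, "z": 0, "rx": 0, "ry": 0, "rz": 0, "fingers": -0.08}, {"x": 0, "y": 0, "z": 0, "rx": 0, "ry": 0, "rz": 0, "fingers": -0.04}, {"x": 0, "y": 0, "z": 0, "rx": 0, "ry": 0, "rz": 0, "fingers": 0.05}, {"x": 0, "y": 0, "z": 0, "rx": 0, "ry": 0, "rz": 0, "fingers": 0.15}, {"x": 0, "y": 0, "z": 0, "rx": 0, "ry": 0, "rz": 0, "fingers": 0.3}, {"x": 0, "y": 0, "z": 0, "rx": 0, "ry": 0, "rz": 0, "fingers": 0.5}, {"x": 0, "y": 0, "z": 0, "rx": 0, "ry": 0, "rz": 0, "fingers": 0.7}, {"x": 0, "y": 0, "z": 0, "rx": 0, "ry": 0, "rz": 0, "fingers": 0.9}, {"x": 0, "y": 0, "z": 0, "rx": 0, "ry": 0, "rz": 0, "fingers": 1}, {"x": 0, "y": 0, "z": 0, "rx": 0, "ry": 0, "rz": 0, "fingers": 1}, {"x": 0, "y": 0, "z": 0, "rx": 0, "ry": 0, "rz": 0, "fingers": 1}]}}

```text
clock: 10.22
eef_pos: [568.2, -154.8, 116.3]
tcp_rot: [0.0, -0.393, 0.919, -0.0]
wrist_force: [-0.0, 1.8, -0.9]
width: 0.996
finger_force: 0.0
```

>>> {"fn": "play_rows", "kwargs": {"targets": [{"x": 0, "y": 0, "z": 0.005, "rx": 0, "ry": 0, "rz": 0, "fingers": 1}, {"x": 0, "y": 0, "z": 0.015, "rx": 0, "ry": 0, "rz": 0, "fingers": 1}, {"x": 0, "y": 0, "z": 0.025, "rx": 0, "ry": 0, "rz": 0, "fingers": 1}, {"x": 0, "y": 0, "z": 0.03, "rx": 0, "ry": 0, "rz": 0, "fingers": 1}, {"x": 0, "y": 0, "z": 0.03, "rx": 0, "ry": 0, "rz": 0, "fingers": 1}, {"x": 0, "y": 0, "z": 0.02, "rx": 0, "ry": 0, "rz": 0, "fingers": 1}, {"x": 0, "y": 0, "z": 0, "rx": 0, "ry": 0, "rz": 0, "fingers": 1}, {"x": 0, "y": 0, "z": 0, "rx": 0, "ry": 0, "rz": 0, "fingers": 1}, {"x": 0, "y": 0, "z": 0, "rx": 0, "ry": 0, "rz": 0, "fingers": 1}, {"x": 0, "y": 0, "z": 0, "rx": 0, "ry": 0, "rz": 0, "fingers": 1}]}}

```text
clock: 11.05
eef_pos: [567.5, -154.7, 240.2]
tcp_rot: [-0.001, -0.393, 0.919, 0.0]
wrist_force: [-0.4, -0.8, 0.2]
width: 1.0
finger_force: 0.0
```

```bash
python3 - <<'E'
from h import *
s=manip.observe(); print(s["eef_pos"],s["wrist_force"],s["clock"])
a=shot("scene","pics/s5.png")["img"][:,:,::-1][140:300,200:400];b=shot("side","pics/d5.png")["img"][:,:,::-1][140:300,220:370]
cv2.imwrite("pics/c6.png",cv2.resize(np.hstack([a,b]),None,fx=2.25,fy=2.25,interpolation=cv2.INTER_CUBIC))
E
```

```text
[ 567.45056516 -154.70542542  240.23344301] [-0.42776911 -0.751844    0.21306653] 11.05
```

View pics/c6.png

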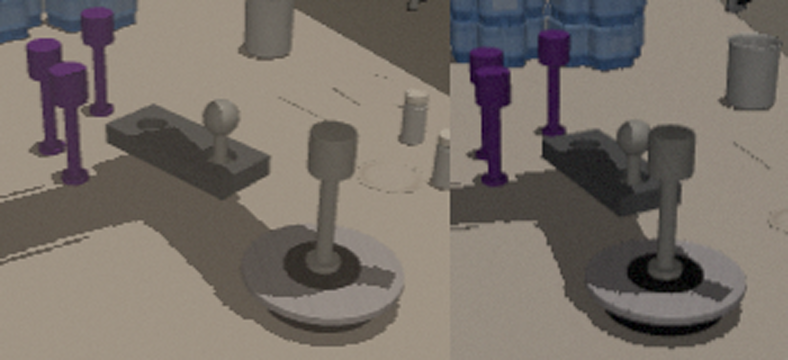

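The standard stands free and upright, its foot centred on the pad at crop (323,264). The ball-head and the purple ones are where they started.

```bash
python3 -c "
from cell import manip; print(manip.finish_job())"
```

```text
the job is handed in; nothing more can be done
None
```

The tall drum-headed standard stands upright by itself with its whole foot on the turntable pad, the short one is still in the block, and the job was handed in after about 11 s of robot time; the hand-in gave no verdict.

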